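# Bring the gourd jar from its display stand to the till scanner

### The arm

A 6-joint arm with a two-finger parallel gripper is mounted at the origin on the work surface; the furniture and walls round the work are solid. World frame = base frame: x ahead of the robot, y to its left, z up, the work surface at z = 0. Lengths are in m, angles in rad, forces in N, time in s.
With the tool pointing down it reaches from about 0.25 to 0.725 m from the base axis. Payload 4 kg.
Tool frame: the origin (TCP) lies midway between the tips of the shut fingers; the grasp point (between the pads) lies 19 mm behind it (bot.grip_depth is the distance from the TCP to the grasp point, in m); z points along the fingers, y is the line along which they close (so a half turn about z gives the same grasp; the last joint's range is limited). The gripper opens to 85 mm and grips with 20 to 120 N. Pads are 22 mm wide; open, the fingers measure 114 mm over their backs; the gripper's body (76 mm by 85 mm) begins 54 mm behind the grasp point. The pads swing forward as they close: fully open they stand 13 mm farther back than shut.
Start: joints at [1.271, 0.241, 0.005, 1.335, 0, 1.571], TCP at [0.148, 0.478, 0.231] pointing down, gripper open.
Joint ranges: [-2.72, 2.72], [-1.05, 1.87], [-1.09, 1.28], [-1.99, 2.15], [-1.42, 1.44], [-3.14, 3.14]. Speed limits (rad/s): [2.79, 2.79, 3.14, 3.14, 3.14, 3.14].

### API

Orientations are given as a unit quaternion [x, y, z, w].
In Python, from workcell import bot gives the robot as it stands.
- The arm moves only by the shell command python3 -m creep 'ROWS'. ROWS is JSON, one flat list of numbers, 5 for each row, row after row: the shift along the world's x, y, z in m, then the turn about the world's z in rad, then the finger opening in m, from 0 to 0.0854. In form: [x, y, z, twist, claw, x, y, z, twist, claw, ...]. A call has 1 to 10 rows; each row is the pose to reach, as a shift and turn from the pose commanded when the call began; what a row does not reach only later rows make up. A row lasts 1/12 s, in which the tool goes at most 41.7 mm and 7.16 degrees, less where a joint would pass 70% of its speed; a pose out of reach is approached as far as the arm can. A call with a gripper value outside its range is refused whole. The fingers move at their own pace and stop on an object; the grip force is fixed at half the most. Time passes only in rows, so rows that repeat a pose let the fingers close. It gives the time, the measured TCP pose, the force, the opening and the grip force at its end, in the units of the state.
- bot.get_obs(): the state, without advancing time (a new reading comes with each control period).
- bot.camera(name): name is "side" or "top"; returns a dict with "pixels" (400x640x3 uint8, red, green, blue), "camera_matrix" (3x3 intrinsics, pixels), "dist_coeffs" ([k1, k2, p1, p2, k3] as OpenCV has them; the pictures are not rectified), "extrinsics" (4x4, takes a point from world to camera coordinates). Camera axes: x right, y down, z forward; pixel columns grow to the right and rows downward; lengths in m; the calibration is good to about 2 mm. A picture is of the moment at which its call begins. There is no depth.
- bot.job_done(): hands the job in; it is judged then, once.
Trained networks look in the newest picture that a camera, given by its name, has taken for a name from the list of things; names that differ only in an ending like _2 or _b are one class to them, and where a whole thing is asked for, a point or a joint stands for the part that bears it (a point fixed in the world has none). Each returns a list of dicts, best first, with "score" (0 to 1); they miss things now and then, are a little off and sometimes report something else, mostly with a low value. They report only what shows in the picture. A call takes as long as a camera call. They do not tell look-alikes from the thing itself.
- bot.look_for(camera, thing): "centre" ([column, row] as shares, 0 to 1, of the picture: columns of its width, rows of its height, amid what is visible of it).
- bot.place_of(camera, thing): "centre" ([column, row] as shares, 0 to 1, of the picture: columns of its width, rows of its height: a listed point, or the origin of a listed thing).
The state is a dict: "clock": time; "joint_pos": joint angles; "joint_vel": joint speeds; "tau": joint torques, N m; "eef_pos": TCP position; "tool_rot": TCP orientation; "ft_force": force on the tool from outside, world axes, zero at the start; "ft_torque": the same for the moment, N m; "grip_width": finger opening in m; "grasp_force": force on a finger pad.
Only numpy, scipy, OpenCV 4.12 (cv2) and the standard library are available. Lean on these libraries where they do the work, as an engineer would, in place of code of your own. Each camera call takes 0.05 s, during which the arm holds its last target. There are 200 camera calls.

### The job

A customer is buying the dark gourd jar. Lift it straight up off its wooden display stand by the cord loop on top, and set it down gently and upright on the round cork mat in front of the scanner, wholly on the mat, with its yellow price tag turned squarely to the scanner window. Let go of it, leave the stand where it is, and do not disturb the other goods.

Things in the scene. Friction and masses are not known exactly. Their poses are not given: they have to be found in the camera images.
- jar: dark brown round gourd jar, 107 mm across its belly (at about half height), 150 mm high with the loop; its lid is glued on and comes with the jar; about 0.22 kg. Origin at the centre of the underside, z up, +x toward the price tag. Its flat foot is about 72 mm across. The lid narrows to a domed top at z = 124; above it stands the cord loop.
- loop (a point): grip point in the stiff cord loop on the jar's lid, 140 mm above the jar's underside, on its axis. The loop is rigid, 20 mm thick along the jar's x, 26 mm wide along its y, and occupies z = 124 to 150 mm above the underside: take it from above with fingertips no lower than about z = 122 mm over the jar's underside.
- tag (a point): centre of the yellow price tag with black bars (about 42 mm wide, 38 mm high) stuck on the jar's rounded upper shoulder, 80 mm above the underside, 48 mm from the axis along the jar's +x
- stand: pale turned-wood display stand, round, foot 112 mm and flat top 100 mm across, 70 mm high, about 0.7 kg, loose; origin at the centre of its underside. The jar starts on top of it.
- station: checkout station: round cork mat 130 mm across and 4 mm thick, joined to an upright grey scanner with a dark window. Origin at the centre of the mat's underside; +x points from the mat to the scanner, whose window looks back along -x. The window face lies 123 mm from the mat's centre; the scanner is 84 mm wide and 110 mm high. It is fixed to the table.
- spot (a point): centre of the mat's top face, 4 mm above the table; axes as the station's
- rooster: bystander, loose: yellow carved rooster, 58 x 121 x 172 mm; origin at the centre of its underside
- giraffe: bystander, loose: yellow carved giraffe, 28 x 107 x 191 mm; origin at the centre of its underside
- mortar: bystander, loose: wooden souvenir mortar with pestle, 62 x 68 x 126 mm; origin at the centre of its underside
Mind the look-alikes: they are no part of the job. There is more than one size of the jar; the one meant has the size given above.

How it is judged:
By the outcome, as a careful person would: the job done as asked, in the order asked, and still so for the second after the job is handed in, with the robot touching nothing.
It also fails if it takes over 45 s, if anything falls off the work surface, if the arm or the gripper's body presses on something with over 40 N, if the wrist force passes 120 N, or if a joint passes its speed limit or range.

## Working session

There is one attempt and no reset: what is moved stays moved. The work goes in short steps, Python scripts to look and compute and a shell command to move; the robot and the scene stay as the last step left them, time stands still between calls to the robot, and variables do not carry over. Pictures are saved under pics/ and viewed, at most 10 in all, crops included, and the job is handed in when it is done.

```bash
mkdir -p pics; ls; cat > h.py <<'E'
import numpy as np, cv2
from workcell import bot
def cam(n):
    return bot.camera(n)
def save(c,f,box=None,s=1):
    im=c["pixels"][:,:,::-1]
    if box: a,b,d,e=box; im=im[b:e,a:d]
    cv2.imwrite("pics/"+f,cv2.resize(im,None,fx=s,fy=s,interpolation=cv2.INTER_CUBIC))
def ray(c,px):
    K=np.array(c["camera_matrix"]);D=np.array(c["dist_coeffs"]);E=np.array(c["extrinsics"])
    u=cv2.undistortPoints(np.array([[px]],float),K,D)[0,0]
    R=E[:3,:3];t=E[:3,3]
    return -R.T@t, R.T@np.array([u[0],u[1],1])
def at_z(c,px,z):
    o,d=ray(c,px); return o+d*(z-o[2])/d[2]
def proj(c,p):
    E=np.array(c["extrinsics"])
    return cv2.projectPoints(np.array(p,float).reshape(-1,1,3),cv2.Rodrigues(E[:3,:3])[0],E[:3,3],np.array(c["camera_matrix"]),np.array(c["dist_coeffs"]))[0][:,0]
def tri(rs):
    A=0;b=0
    for o,d in rs:
        d=d/np.linalg.norm(d);P=np.eye(3)-np.outer(d,d);A=A+P;b=b+P@o
    p=np.linalg.solve(A,b)
    return p,[np.linalg.norm((np.eye(3)-np.outer(d,d)/(d@d))@(p-o)) for o,d in rs]
E
python3 - <<'E'
from h import *
for n in ("side","top"):
    c=cam(n); save(c,n+"0.png")
    print(n,"cam at",ray(c,(320,200))[0].round(3))
    for t in ("jar","loop","tag","stand","station","spot","rooster","giraffe","mortar"):
        print(t,[(np.round(np.array(d["centre"])*[640,400],1).tolist(),round(d["score"],2)) for d in bot.place_of(n,t)][:4])
E
```

```text
pics
side cam at [-0.028 -0.776  0.7  ]
jar [([312.7, 193.1], 0.97), ([232.7, 205.9], 0.61), ([304.7, 191.1], 0.44)]
loop [([315.0, 159.7], 0.93), ([231.9, 178.6], 0.93)]
tag [([319.1, 178.7], 0.98), ([240.7, 187.5], 0.56), ([303.4, 171.5], 0.44)]
stand [([317.1, 210.0], 0.63)]
station [([414.9, 302.7], 0.79)]
spot [([415.8, 300.8], 0.86)]
rooster [([295.5, 174.1], 0.91)]
giraffe [([452.4, 281.6], 0.65)]
mortar [([398.9, 230.4], 0.85)]
top cam at [0.327 0.039 1.556]
jar [([225.9, 267.9], 0.87), ([233.0, 181.6], 0.76), ([271.0, 189.3], 0.68)]
loop [([226.8, 179.3], 0.88), ([221.6, 268.2], 0.68), ([269.7, 189.7], 0.58)]
tag [([223.9, 257.7], 0.79), ([217.8, 182.2], 0.71), ([285.2, 192.1], 0.57), ([421.4, 178.3], 0.34)]
stand [([275.4, 196.3], 0.63)]
station [([420.1, 181.5], 0.77)]
spot [([421.6, 182.5], 0.72)]
rooster [([192.1, 175.4], 0.56)]
giraffe [([411.7, 142.6], 0.75)]
mortar [([336.5, 134.4], 0.88)]
```

View pics/side0.png

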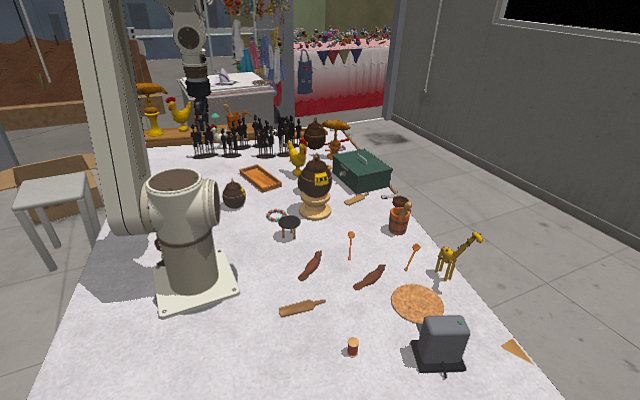

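View pics/top0.png

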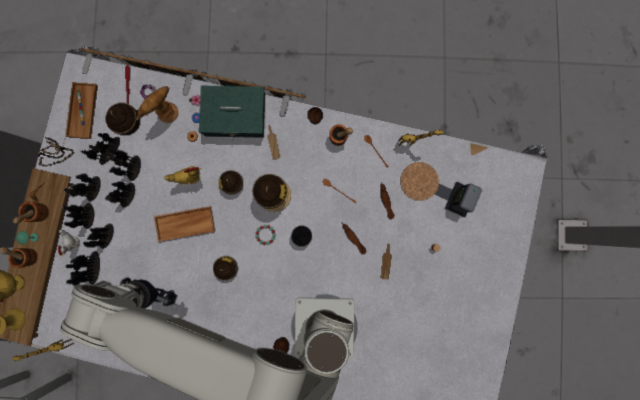

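The side view shows a dark jar on the pale stand at (315,180), a small jar on the table at (233,195) and another at the back at (315,135). The mat is at (417,303) with the scanner at (443,340).

In the top view, the candidates are the jar on the stand (271,192) and the table jars at (231,182), (226,268) and (123,118), plus a small dark thing at (315,115). I choose the one on the stand and will check it in a crop.

```bash
python3 - <<'E'
from h import *
S=cam("side");T=cam("top")
a=S["pixels"][140:225,270:360,::-1];b=T["pixels"][145:235,215:315,::-1]
k=cv2.resize(a,(400,378),interpolation=3);m=cv2.resize(b,(400,378),interpolation=3)
cv2.imwrite("pics/crop1.png",np.hstack([k,m]))
print(T["camera_matrix"][0],S["camera_matrix"][0])
for n,s,t in (("loop",(315,159.7),(269.7,189.7)),("tag",(319.1,178.7),(285.2,192.1)),("spot",(415.8,300.8),(421.6,182.5)),("jarorg",(312.7,193.1),(271,189.3)),("stand",(317.1,210),(275.4,196.3))):
    p,e=tri([ray(S,s),ray(T,t)]);print(n,p.round(4),np.round(e,4))
print("loop z.21",at_z(S,(315,159.7),.21),at_z(T,(269.7,189.7),.21))
print("tag z.15",at_z(S,(319.1,178.7),.15),at_z(T,(285.2,192.1),.15))
print("spot",at_z(S,(415.8,300.8),.004),at_z(T,(421.6,182.5),.004))
# mat segmentation in top
hsv=cv2.cvtColor(T["pixels"],cv2.COLOR_RGB2HSV)
mk=cv2.inRange(hsv,(5,60,80),(25,255,255)); mk[:, :395]=0;mk[:,445:]=0;mk[:155]=0;mk[210:]=0
n,l,st,ce=cv2.connectedComponentsWithStats(mk);i=1+st[1:,4].argmax();print("mat blob",st[i],ce[i],at_z(T,ce[i],.004))
E
```

```text
[468.46214472   0.         314.7831258 ] [363.03295142   0.         320.31762358]
loop [0.4324 0.1724 0.1995] [0.0021 0.0021]
tag [0.4291 0.1306 0.1519] [0.0031 0.0031]
spot [ 0.4834 -0.3123  0.0148] [0.001 0.001]
jarorg [0.4385 0.1837 0.0678] [0.0083 0.0083]
stand [0.4332 0.1681 0.0094] [0.006 0.006]
loop z.21 [0.42077004 0.15319131 0.21      ] [0.43345764 0.17049529 0.21      ]
tag z.15 [0.4277958  0.13498137 0.15      ] [0.43199377 0.1294628  0.15      ]
spot [ 0.49047972 -0.30454345  0.004     ] [ 0.48526605 -0.31536752  0.004     ]
mat blob [ 401  162   38   38 1148] [419.26567944 180.77961672] [ 0.49085385 -0.30747155  0.004     ]
```

View pics/crop1.png

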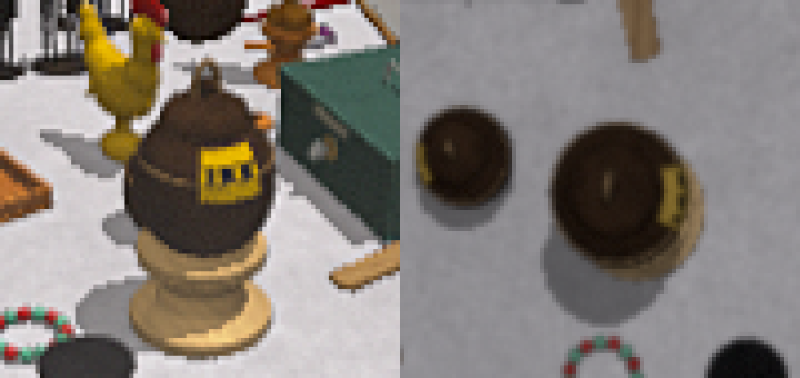

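Crop: the right jar is confirmed. It is the big one on the pale stand, about 104 mm across, with its loop at side (316.6,157) and top (267,189.5), and its tag facing the camera. Next I refine the axis, the tag direction and the station's yaw.

```bash
python3 - <<'E'
from h import *
from scipy.optimize import least_squares
S=cam("side");T=cam("top")
def big(mk):
    n,l,st,ce=cv2.connectedComponentsWithStats(mk);i=1+st[1:,4].argmax();return l==i,st[i],ce[i]
def yel(c,box):
    hsv=cv2.cvtColor(c["pixels"],cv2.COLOR_RGB2HSV);mk=cv2.inRange(hsv,(20,130,90),(35,255,255))
    o=np.zeros_like(mk);a,b,d,e=box;o[b:e,a:d]=mk[b:e,a:d]; o=cv2.morphologyEx(o,cv2.MORPH_CLOSE,np.ones((5,5)));return big(o)
ts=yel(S,(305,168,335,192));tt=yel(T,(274,180,296,205))
print("tag",ts[1:],tt[1:])
im=T["pixels"].astype(int);mk=((im[:,:,0]-im[:,:,2]>5)&(im[:,:,0]<110)).astype(np.uint8);mk[:170]=0;mk[215:]=0;mk[:,:248]=0;mk[:,300:]=0
mk|=tt[0].astype(np.uint8)
j=big(mk);print("jar top",j[1:]);pts=np.argwhere(j[0])[:,::-1]
print("circle",cv2.minEnclosingCircle(pts.astype(np.float32)))
print("ax from bbox z.145",at_z(T,(j[1][0]+(j[1][2]-1)/2,j[1][1]+(j[1][3]-1)/2),.145))
p,e=tri([ray(S,(316.6,156.9)),ray(T,(267,189.5))]);print("loop",p,e)
p,e=tri([ray(S,ts[2]),ray(T,tt[2])]);print("tag",p,e)
a=S["pixels"][275:385,380:490,::-1];b=T["pixels"][140:230,390:490,::-1]
cv2.imwrite("pics/crop2.png",np.hstack([cv2.resize(a,(400,400),interpolation=3),cv2.resize(b,(400,400),interpolation=3)]))
vis=T["pixels"][160:225,240:305].copy();vis[j[0][160:225,240:305]]//=2;vis[j[0][160:225,240:305]]+=np.array([0,120,0],np.uint8)
cv2.imwrite("pics/mask.png",cv2.resize(vis[:,:,::-1],(400,400),interpolation=0))
E
```

```text
tag (array([314, 172,  15,  14, 165], dtype=int32), array([320.63636364, 178.84242424])) (array([280, 185,   7,  13,  58], dtype=int32), array([282.53448276, 190.5862069 ]))
jar top (array([ 252,  174,   36,   38, 1058], dtype=int32), array([269.91965974, 192.32986767]))
circle ((271.0384521484375, 192.72116088867188), 20.036182403564453)
ax from bbox z.145 [0.43010603 0.17722161 0.145     ]
loop [0.4359723  0.17784816 0.20624493] [np.float64(0.001997929284294889), np.float64(0.0019979292842948713)]
tag [0.43591291 0.13825219 0.14613192] [np.float64(0.0008562668728794961), np.float64(0.0008562668728795554)]
```

View pics/crop2.png

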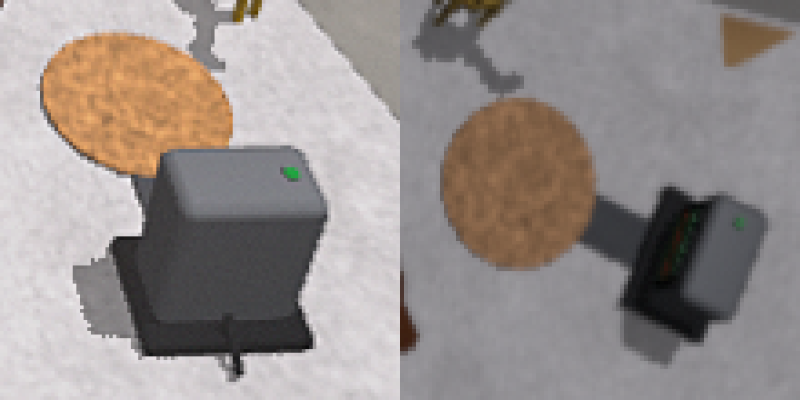

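View pics/mask.png

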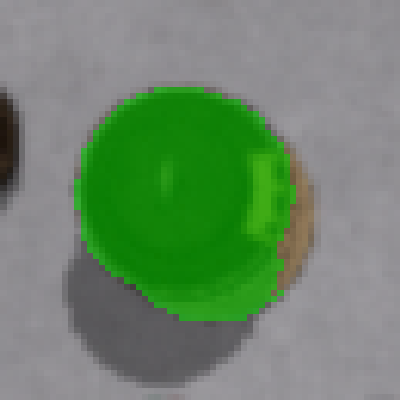

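The top crop shows the mat at (518,184), with the bridge and scanner to its lower right, bearing roughly 23° below image right. The mask leaks into the shaded stand at lower right, so I fit the jar outline without that sector.

```bash
python3 - <<'E'
from h import *
from scipy.optimize import least_squares
from scipy.spatial.transform import Rotation as R
S=cam("side");T=cam("top")
im=T["pixels"].astype(int);mk=((im[:,:,0]-im[:,:,2]>5)&(im[:,:,0]<110)).astype(np.uint8)
mk[:170]=0;mk[215:]=0;mk[:,:248]=0;mk[:,300:]=0
ct=max(cv2.findContours(mk,cv2.RETR_EXTERNAL,cv2.CHAIN_APPROX_NONE)[0],key=len)[:,0].astype(float)
a=np.degrees(np.arctan2(ct[:,1]-192,ct[:,0]-270)); ct=ct[(a<-45)|(a>135)]
for z in (.14,.145):
    def res(p):
        o=[]
        for q in ct:
            c,d=ray(T,q);d=d/np.linalg.norm(d);v=np.array([p[0],p[1],z])-c
            o.append(np.linalg.norm(v-d*(v@d))-.0535+.0015)
        return o
    r=least_squares(res,[.43,.177]);print("axis",z,r.x,np.std(r.fun))
pt=lambda x,y:(390+x/4,140+y/4.444)
for n,A,B in (("base front",(668,188),(622,305)),):
    v=at_z(T,pt(*B),.01)-at_z(T,pt(*A),.01);print(n,v,"normal yaw",np.degrees(np.arctan2(v[1],v[0]))+90)
v=at_z(T,pt(728,320),.11)-at_z(T,pt(768,212),.11);print("top back edge normal",np.degrees(np.arctan2(v[1],v[0]))+90)
for yaw in (-105,-110,-115,-120):
    y=np.radians(yaw);u=np.array([np.cos(y),np.sin(y)]);w=np.array([-u[1],u[0]]);m=np.array([.4905,-.306])
    P=[[*(m+.123*u+s*.042*w),z] for z in (.0,.11) for s in (-1,1)]
    q=proj(T,P);qs=proj(S,P);print(yaw,((q-[390,140])*[4,4.444]).round().tolist(),((qs-[380,275])*3.636).round().tolist())
# expected visible tag centroid by yaw
o=bot.get_obs();M=R.from_quat(o["tool_rot"]).as_matrix();print(o["clock"],o["eef_pos"],"tool y yaw",np.degrees(np.arctan2(M[1,1],M[0,1])),M[:,2].round(3))
print("tag side z.15",at_z(S,(320.6,178.8),.15),"top",at_z(T,(282.9,190.8),.15))
E
```

```text
axis 0.14 [0.43474252 0.17839654] 0.0009254743152141388
axis 0.145 [0.43419207 0.17773405] 0.0009254008916703054
base front [-0.09006011  0.04142376  0.        ] normal yaw 245.29961110816032
top back edge normal 246.16124294675177
-105 [[241.0, 281.0], [267.0, 175.0], [282.0, 273.0], [310.0, 159.0]] [[150.0, 261.0], [276.0, 241.0], [182.0, 136.0], [316.0, 117.0]]
-110 [[233.0, 293.0], [268.0, 190.0], [273.0, 286.0], [310.0, 175.0]] [[131.0, 257.0], [262.0, 248.0], [161.0, 133.0], [302.0, 124.0]]
-115 [[225.0, 304.0], [267.0, 205.0], [264.0, 298.0], [309.0, 191.0]] [[112.0, 253.0], [247.0, 253.0], [141.0, 128.0], [287.0, 129.0]]
-120 [[215.0, 314.0], [265.0, 219.0], [254.0, 309.0], [307.0, 207.0]] [[93.0, 247.0], [231.0, 258.0], [121.0, 123.0], [270.0, 134.0]]
1.3 [0.14768732 0.4777203  0.23131233] tool y yaw 72.82269510318841 [ 0.  0. -1.]
tag side z.15 [0.43189528 0.13248554 0.15      ] top [0.43576439 0.13649379 0.15      ]
```

```bash
python3 - <<'E'
from h import *
S=cam("side");T=cam("top")
print("obs side 320.6 (bbox 314-328,172-185) top 282.5,190.6 bbox 280-286,185-197")
for n,c in (("side",S),("top",T)): print(n,"loop->",proj(c,[[.435,.178,.207]]).round(1), "belly", proj(c,[[.435,.178,.14]]).round(1))
for yaw in (-80,-85,-90,-95,-100):
    P=[]
    for w in np.linspace(-21,21,9)/1000:
        for h in np.linspace(-17,17,7)/1000:
            a=np.radians(yaw)+w/.048;r=.048-.35*h
            P.append([.435+r*np.cos(a),.178+r*np.sin(a),.15+h])
    for c in (S,T):
        q=proj(c,P);print(yaw,q.mean(0).round(1),q.min(0).round(1),q.max(0).round(1),end=" | ")
    print()
# silhouette of jar in side: dark columns at belly rows
im=S["pixels"].astype(int)
for r in (178,182,186):
    print(r,im[r,292:340].sum(1).tolist())
E
```

```text
obs side 320.6 (bbox 314-328,172-185) top 282.5,190.6 bbox 280-286,185-197
side loop-> [[315.7 156.7]] belly [[315.3 175.3]]
top loop-> [[267.2 189.2]] belly [[269.4 191. ]]
-80 [323.7 178.1] [317.8 171. ] [329.7 185.1] | -80 [284.2 188.4] [280.3 181.4] [287.3 196.2] | 
-85 [322.6 178.4] [316.7 171.5] [329.  185.1] | -85 [284.4 189.8] [281.  182.7] [287.3 197.6] | 
-90 [321.5 178.7] [315.3 171.9] [328.1 185.1] | -90 [284.4 191.1] [281.2 184.1] [287.3 199. ] | 
-95 [320.4 178.9] [313.9 172.2] [327.2 185.1] | -95 [284.3 192.4] [280.6 185.5] [287.4 200.4] | 
-100 [319.2 179.1] [312.4 172.6] [326.1 185.1] | -100 [284.1 193.7] [279.9 186.9] [287.4 201.7] | 
178 [387, 390, 383, 375, 442, 610, 175, 111, 109, 131, 142, 206, 241, 228, 153, 121, 143, 142, 157, 150, 155, 147, 201, 334, 262, 159, 312, 267, 76, 107, 250, 370, 113, 97, 223, 382, 256, 208, 154, 148, 327, 385, 389, 387, 386, 397, 345, 197]
182 [643, 630, 621, 634, 635, 473, 60, 110, 128, 127, 135, 127, 135, 122, 129, 133, 123, 119, 129, 133, 164, 146, 180, 314, 276, 255, 280, 254, 277, 314, 324, 308, 297, 311, 302, 317, 244, 109, 93, 212, 550, 677, 672, 643, 363, 387, 386, 393]
186 [625, 634, 636, 639, 671, 644, 136, 110, 125, 125, 126, 136, 128, 140, 137, 136, 125, 134, 138, 142, 142, 133, 146, 139, 126, 145, 149, 130, 127, 127, 133, 128, 127, 139, 133, 123, 137, 96, 199, 527, 686, 646, 646, 635, 639, 637, 645, 640]
```

Side and top views agree: jar axis ≈ (0.435, 0.178), tag yaw ≈ -90°, mat centre (0.4905, -0.306), station yaw ≈ -114.5°. I move above the loop with a +0.30 rad turn so the fingers close along the jar's x.

```bash
python3 -m creep '[0.02,-0.02,0.03,0.1,0.06, 0.05,-0.05,0.04,0.2,0.06, 0.08,-0.08,0.04,0.3,0.06, 0.11,-0.11,0.04,0.3,0.06, 0.14,-0.14,0.04,0.3,0.06, 0.17,-0.17,0.04,0.3,0.06, 0.2,-0.2,0.04,0.3,0.06, 0.23,-0.23,0.04,0.3,0.06, 0.26,-0.265,0.04,0.3,0.06, 0.287,-0.3,0.04,0.3,0.06]'; python3 -m creep '[0,0,0,0,0.06, 0,0,0,0,0.06]'
python3 - <<'E'
from h import *
from scipy.spatial.transform import Rotation as R
o=bot.get_obs();M=R.from_quat(o["tool_rot"]).as_matrix();print(o["clock"],o["eef_pos"],"tool y yaw",np.degrees(np.arctan2(M[1,1],M[0,1])),o["grip_width"])
c=cam("side");save(c,"pre.png",(260,80,370,220),4)
E
```

```text
clock: 2.23
eef_pos: [0.4274, 0.1869, 0.2715]
tool_rot: [-0.0, 1.0, 0.0, 0.0]
ft_force: [0.8, 1.4, 0.8]
grip_width: 0.06
grasp_force: 0.0
clock: 2.4
eef_pos: [0.4272, 0.1866, 0.2711]
tool_rot: [0.003, 1.0, 0.0, -0.0]
ft_force: [-0.2, 0.6, 0.3]
grip_width: 0.0598
grasp_force: 0.0
2.4 [0.42721353 0.18661795 0.27112045] tool y yaw 89.69905251194666 0.05984020657688219
```

View pics/pre.png

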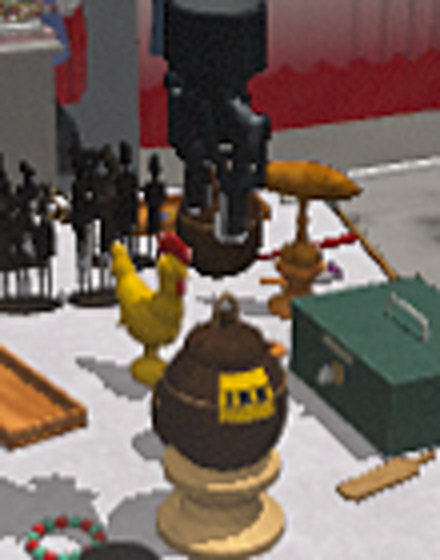

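The gripper is above the loop, which shows at crop (228,308), and its fingers straddle the right line. It stopped 8 mm short in x and y, so I correct that, then descend.

```bash
python3 -m creep '[0.008,-0.0085,0,0,0.06, 0.008,-0.0085,0,0,0.06, 0.008,-0.0085,-0.02,0,0.06, 0.008,-0.0085,-0.04,0,0.06, 0.008,-0.0085,-0.055,0,0.06, 0.008,-0.0085,-0.068,0,0.06, 0.008,-0.0085,-0.077,0,0.06, 0.008,-0.0085,-0.077,0,0.06]'; python3 - <<'E'
from h import *
for n in("side","top"):
    c=cam(n)
    print(n,proj(c,[bot.get_obs()["eef_pos"]]))
    if n=="side": save(c,"down.png",(280,120,350,220),6)
E
```

```text
clock: 3.12
eef_pos: [0.4324, 0.1804, 0.1925]
tool_rot: [-0.001, 1.0, -0.001, -0.002]
ft_force: [0.3, 0.4, 0.1]
grip_width: 0.0596
grasp_force: 0.0
side [[314.75668359 160.26361353]]
top [[266.71551825 189.90753871]]
```

View pics/down.png

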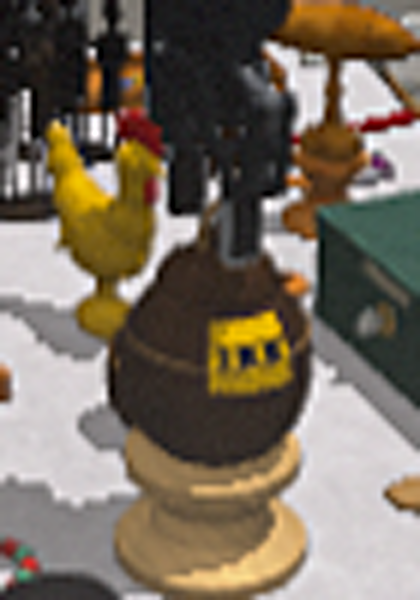

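The fingers straddle the loop, with the near pad at crop (240,230) just in front of it and no contact force. I nudge 2.5 mm and close.

```bash
python3 -m creep '[0.003,-0.0025,0.001,0,0.06, 0.003,-0.0025,0.001,0,0.04, 0.003,-0.0025,0.001,0,0.025, 0.003,-0.0025,0.001,0,0.01, 0.003,-0.0025,0.001,0,0.0, 0.003,-0.0025,0.001,0,0.0, 0.003,-0.0025,0.001,0,0.0, 0.003,-0.0025,0.001,0,0.0]'
```

```text
clock: 3.88
eef_pos: [0.4378, 0.1778, 0.1961]
tool_rot: [-0.0, 1.0, 0.0, 0.001]
ft_force: [0.2, -0.1, 5.5]
grip_width: 0.0148
grasp_force: 58.7
```

Gripped at 14.8 mm and 59 N. I lift straight up slowly and check.

```bash
python3 -m creep '[0,0,0.004,0,0, 0,0,0.01,0,0, 0,0,0.018,0,0, 0,0,0.028,0,0, 0,0,0.04,0,0, 0,0,0.055,0,0, 0,0,0.07,0,0, 0,0,0.08,0,0, 0,0,0.08,0,0, 0,0,0.08,0,0]'; python3 - <<'E'
from h import *
c=cam("side");save(c,"lift.png",(260,90,370,230),4)
E
```

```text
clock: 4.72
eef_pos: [0.4373, 0.1776, 0.2756]
tool_rot: [-0.0, 1.0, 0.0, 0.0]
ft_force: [0.2, -0.5, -4.4]
grip_width: 0.0149
grasp_force: 58.7
```

View pics/lift.png

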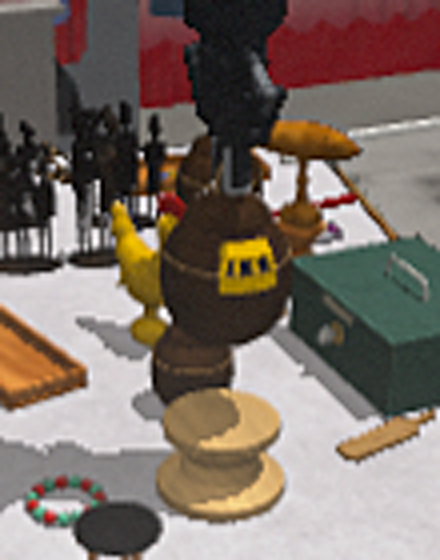

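The jar is off the stand, upright in the grip, and the stand (crop 220,450) is unmoved. I carry it to above the mat, turning -0.428 rad.

```bash
python3 -m creep '[0.002,-0.015,0,0,0, 0.005,-0.04,0,-0.03,0, 0.008,-0.07,0,-0.07,0, 0.012,-0.1,0,-0.12,0, 0.016,-0.13,0,-0.17,0, 0.02,-0.16,0,-0.22,0, 0.024,-0.19,0,-0.27,0, 0.027,-0.22,0,-0.31,0, 0.03,-0.245,0,-0.34,0, 0.031,-0.255,0,-0.35,0]'; python3 -m creep '[0.002,-0.02,0,-0.02,0, 0.005,-0.05,0,-0.04,0, 0.009,-0.08,0,-0.06,0, 0.013,-0.115,0,-0.078,0, 0.017,-0.15,0,-0.078,0, 0.021,-0.185,0,-0.078,0, 0.023,-0.21,0,-0.078,0, 0.024,-0.226,0,-0.078,0, 0.024,-0.23,0,-0.078,0, 0.024,-0.23,0,-0.078,0]'; python3 - <<'E'
from h import *
from scipy.spatial.transform import Rotation as R
o=bot.get_obs();M=R.from_quat(o["tool_rot"]).as_matrix();print(o["eef_pos"],"tool y yaw",np.degrees(np.arctan2(M[1,1],M[0,1])))
c=cam("side");save(c,"over.png",(360,160,500,380),2.7)
print(proj(c,[[*o["eef_pos"][:2],z] for z in (o["eef_pos"][2]-.122,o["eef_pos"][2]-.05,.004)]))
for n in ("side","top"):
    c=cam(n)
    for t in ("jar","tag","loop","spot"): print(n,t,[(np.round(np.array(d["centre"])*[640,400],1).tolist(),round(d["score"],2)) for d in bot.place_of(n,t)][:4])
E
```

```text
clock: 5.6
eef_pos: [0.4675, -0.0805, 0.2739]
tool_rot: [0.176, 0.984, -0.001, -0.001]
ft_force: [1.0, -0.2, -2.7]
grip_width: 0.0148
grasp_force: 58.9
clock: 6.43
eef_pos: [0.4917, -0.3079, 0.2737]
tool_rot: [0.213, 0.977, 0.001, -0.001]
ft_force: [0.3, -0.3, -2.9]
grip_width: 0.0148
grasp_force: 58.8
[ 0.49166399 -0.30787359  0.27371097] tool y yaw 65.40480491071571
[[427.35153215 256.47837156]
 [433.11300128 231.42978774]
 [417.02086286 301.57000351]]
side jar [([232.9, 206.1], 0.92), ([306.4, 190.7], 0.72), ([425.5, 257.1], 0.64)]
side tag [([241.5, 191.5], 0.9), ([302.0, 170.3], 0.66), ([435.6, 241.0], 0.58)]
side loop [([230.4, 178.0], 0.85), ([433.7, 208.4], 0.61), ([306.1, 167.3], 0.53)]
side spot [([414.9, 300.9], 0.95)]
top jar [([427.3, 174.9], 0.8), ([234.7, 182.3], 0.8), ([225.4, 267.0], 0.63)]
top tag [([224.3, 259.6], 0.72), ([221.0, 182.6], 0.65), ([449.4, 183.7], 0.56)]
top loop [([219.8, 269.9], 0.88), ([227.2, 180.3], 0.77), ([441.7, 170.2], 0.61)]
top spot [([418.4, 181.6], 0.77)]
```

View pics/over.png

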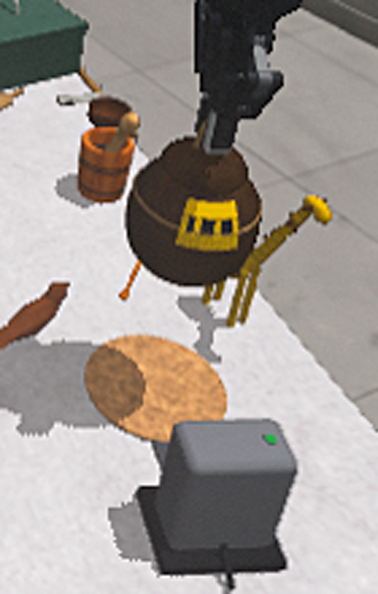

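The jar hangs upright above the mat, with the tag turned toward the scanner at crop (208,223). I check its yaw numerically.

```bash
python3 - <<'E'
from h import *
from scipy.spatial import ConvexHull
S=cam("side");p=bot.get_obs()["eef_pos"]
hsv=cv2.cvtColor(S["pixels"],cv2.COLOR_RGB2HSV);m=cv2.inRange(hsv,(20,130,90),(35,255,255));o=np.zeros_like(m);o[225:260,420:452]=m[225:260,420:452]
o=cv2.morphologyEx(o,cv2.MORPH_CLOSE,np.ones((5,5)));n,l,st,ce=cv2.connectedComponentsWithStats(o);i=1+st[1:,4].argmax();print(st[i],ce[i])
pts=np.argwhere(l==i)[:,::-1].astype(np.float32)
print("rows l/r",[(r,int(np.where((l==i)[r])[0].min()),int(np.where((l==i)[r])[0].max())) for r in range(st[i][1]+1,st[i][1]+st[i][3],3)])
im=S["pixels"].astype(int).sum(2)
for r in (238,242,246): d=np.where((im[r,400:465]<260)|(l[r,400:465]==i))[0]+400;print(r,d.min(),d.max())
b=p[2]-.126  # underside: TCP was ~.196 with underside .07
for dx in (0,-.003):
  ax=np.array([p[0]+dx,p[1]]);print("axis belly",proj(S,[[*ax,b+.07]]))
  for yaw in (-105,-110,-115,-120,-125):
    P=[]
    for w in np.linspace(-21,21,15)/1000:
        for h in np.linspace(-17,17,11)/1000:
            a=np.radians(yaw)+w/.048;r=.048-.35*h
            P.append([ax[0]+r*np.cos(a),ax[1]+r*np.sin(a),b+.08+h])
    q=proj(S,P);print(yaw,q.mean(0).round(1),q.min(0).round(1),q.max(0).round(1))
E
```

```text
[425 232  24  20 383] [437.23237598 242.2689295 ]
rows l/r [(233, 429, 446), (236, 429, 447), (239, 428, 448), (242, 427, 448), (245, 426, 448), (248, 425, 447), (251, 434, 444)]
238 407 455
242 407 456
246 408 464
axis belly [[432.74232907 232.73959766]]
-105 [443.6 242. ] [432.5 232.4] [452.5 250.9]
-110 [441.8 242.2] [430.2 233. ] [451.  250.9]
-115 [439.9 242.2] [428.  233.3] [449.4 250.9]
-120 [438.  242.1] [425.7 232.8] [447.7 250.9]
-125 [436. 242.] [423.6 232.2] [445.9 250.9]
axis belly [[431.68758118 233.07191344]]
-105 [442.5 242.4] [431.4 232.8] [451.4 251.3]
-110 [440.7 242.5] [429.1 233.3] [450.  251.3]
-115 [438.8 242.6] [426.8 233.6] [448.3 251.3]
-120 [436.9 242.5] [424.6 233.1] [446.6 251.3]
-125 [434.9 242.3] [422.4 232.5] [444.8 251.3]
```

Yaw is within about 2° of the station's, and I trim it by +0.02 rad. Then I lower to about 6 mm above the mat.

```bash
python3 -m creep '[0.001,0.002,-0.01,0.02,0, 0.001,0.002,-0.03,0.02,0, 0.001,0.002,-0.055,0.02,0, 0.001,0.002,-0.08,0.02,0, 0.001,0.002,-0.1,0.02,0, 0.001,0.002,-0.115,0.02,0, 0.001,0.002,-0.125,0.02,0, 0.001,0.002,-0.132,0.02,0, 0.001,0.002,-0.136,0.02,0, 0.001,0.002,-0.136,0.02,0]'; python3 -m creep '[0,0,-0.001,0,0, 0,0,-0.002,0,0, 0,0,-0.003,0,0, 0,0,-0.004,0,0, 0,0,-0.004,0,0]'
```

```text
clock: 7.87
eef_pos: [0.4931, -0.3055, 0.139]
tool_rot: [0.202, 0.979, 0.0, -0.0]
ft_force: [-0.2, -0.0, -3.4]
grip_width: 0.0147
grasp_force: 58.8
clock: 8.28
eef_pos: [0.4932, -0.3055, 0.1355]
tool_rot: [0.202, 0.979, -0.0, 0.0]
ft_force: [-0.3, 0.4, -3.1]
grip_width: 0.0146
grasp_force: 58.8
```

```bash
python3 -m creep '[0,0,-0.001,0,0, 0,0,-0.002,0,0, 0,0,-0.003,0,0, 0,0,-0.003,0,0]';python3 -m creep '[0,0,-0.001,0,0, 0,0,-0.002,0,0, 0,0,-0.002,0,0]'
```

```text
clock: 8.62
eef_pos: [0.4929, -0.3054, 0.132]
tool_rot: [0.203, 0.979, 0.0, -0.0]
ft_force: [-0.4, 0.4, -2.4]
grip_width: 0.0152
grasp_force: 58.8
clock: 8.87
eef_pos: [0.4932, -0.3055, 0.1303]
tool_rot: [0.202, 0.979, 0.0, 0.0]
ft_force: [0.4, 0.1, -2.3]
grip_width: 0.0146
grasp_force: 58.9
```

```bash
python3 -m creep '[0,0,-0.0005,0,0, 0,0,-0.001,0,0, 0,0,-0.001,0,0]';python3 -m creep '[0,0,-0.0005,0,0, 0,0,-0.001,0,0, 0,0,-0.001,0,0]'
```

```text
clock: 9.12
eef_pos: [0.4936, -0.3057, 0.1303]
tool_rot: [0.202, 0.979, -0.0, 0.001]
ft_force: [-0.7, 0.4, 2.8]
grip_width: 0.0151
grasp_force: 59.4
clock: 9.37
eef_pos: [0.494, -0.306, 0.1303]
tool_rot: [0.202, 0.979, -0.001, 0.002]
ft_force: [-0.9, 1.2, 7.5]
grip_width: 0.015
grasp_force: 59.9
```

Contact. The upward force rose at TCP z = 0.1303, as expected for the underside on the mat. I back off 1 mm of the commanded press and open slowly.

```bash
python3 -m creep '[0,0,0.001,0,0, 0,0,0.0012,0,0.015, 0,0,0.0012,0,0.018, 0,0,0.0012,0,0.025, 0,0,0.0012,0,0.035, 0,0,0.0012,0,0.045, 0,0,0.0012,0,0.055, 0,0,0.0012,0,0.055]'; python3 -m creep '[0,0,0.01,0,0.055, 0,0,0.03,0,0.055, 0,0,0.06,0,0.055, 0,0,0.09,0,0.055, 0,0,0.12,0,0.055, 0,0,0.14,0,0.055, 0,0,0.14,0,0.055]'; python3 - <<'E'
from h import *
S=cam("side");T=cam("top")
a=S["pixels"][200:385,350:500,::-1];b=T["pixels"][130:230,380:490,::-1]
cv2.imwrite("pics/end.png",np.hstack([cv2.resize(a,(405,500),interpolation=3),cv2.resize(b,(390,500),interpolation=3)]))
for yaw in (-109,-114.5,-120):
    y=np.radians(yaw);q=proj(S,[[.4905+.048*np.cos(y),-.306+.048*np.sin(y),.084]]);print(yaw,((q-[350,200])*2.7).round())
E
```

```text
clock: 10.03
eef_pos: [0.493, -0.3055, 0.1291]
tool_rot: [0.203, 0.979, 0.0, -0.0]
ft_force: [0.7, 0.4, 0.2]
grip_width: 0.055
grasp_force: 0.0
clock: 10.62
eef_pos: [0.4952, -0.3068, 0.2762]
tool_rot: [0.203, 0.979, -0.002, 0.005]
ft_force: [0.4, -0.3, 0.4]
grip_width: 0.0551
grasp_force: 0.0
-109 [[213. 250.]]
-114.5 [[208. 250.]]
-120 [[203. 250.]]
```

View pics/end.png

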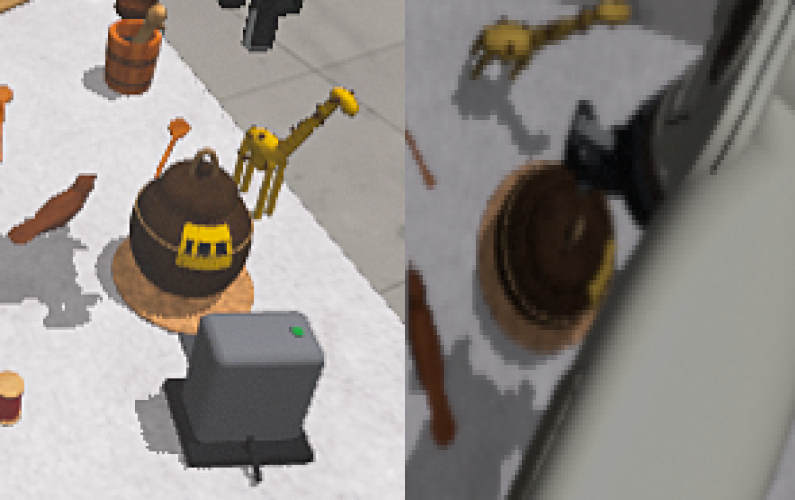

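The jar stands upright on the mat, released, with the tag centre at about (206,247) against (208,250) predicted for a square tag. The mortar and giraffe look undisturbed.

```bash
python3 -c "
from workcell import bot
print(bot.job_done())"
```

```text
the job is handed in; nothing more can be done
None
```

The jar is off its stand and standing upright, released, on the cork mat; its tag faces the scanner to within about 2–3° by the camera measurements, and the job was handed in about 11 s into the 45 s limit.

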